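Pin the card cage and hold a plug-in board up for inspection

TASK

First lock the card cage to its bracket by pushing the headed clevis pin down until its head is fully home on the fork. Then draw the tallest board, gripped by the aluminium rail along its top, up out of its slot and lean it about 45 degrees so that its solder side (facing away from the robot at first) looks up and its rail stays level. Finish while holding it so, still, all of it at least 13 cm above the bench, with the two shorter boards left in their slots and nothing else disturbed.

Things in the scene. Friction and masses are not known exactly. Their poses are not given: they have to be found in the camera images.
- cage: Fixed aluminium card cage, origin mid underside. Base 180 x 150 mm (x, y), 8 mm thick. Three 6 mm slots at x = -48, 0, +48 mm; boards stand in them along y on the base, between black end guides whose tops are 60 mm up; they lean up to 3 degrees. At x = 0, y = +125 mm is a steel fork, 44 mm square, top 50 mm up, with the cage's dark lug between its cheeks.
- pin (a joint): How far the steel clevis pin is pushed down, m. 0 = highest (head top 88 mm above the bench), 0.030 = home on the fork (head top 58 mm above the bench). Starts between 0 and 0.012; slides straight down with about 6 N of friction, stays where left, cannot come out.
- pin_top (a point): Centre of the top of the pin's round head (28 mm across, 8 mm thick; shank 12 mm), over the fork at x = 0, y = +125 mm of the cage. It moves down with the pin.
- card_center (a point): Centre of the tall board: green, 110 mm wide (y), 3 thick (x), 120 tall (z) with the aluminium rail on top, 12 mm thick, 90 long, 26 tall, centred 47 mm above this point. Transformer, 26 mm deep, and capacitors on its -x side, over 30 mm below the rail; +x side is the flat solder side. x points away from the robot, along the cage's x, at the start. In any of the 3 slots; 0.16 to 0.26 kg.
- card_foot (a point): Middle of the tall board's lower edge, 60 mm below its centre.
- card: The same tall board; origin at the middle of its lower edge, axes as above.
- fins_center (a point): Centre of a shorter board, 110 mm wide, 75 mm tall, 3 mm thick, with a finned heat sink; stands in another slot, to be left there.
- caps_center (a point): Centre of a shorter board, 110 mm wide, 75 mm tall, 3 mm thick, with five round capacitors; stands in the remaining slot, to be left there.
- capacitor: Loose black capacitor can, 35 mm across, 47 mm tall, standing near the cage; leave alone.
- heatsink: Loose aluminium heat sink, 50 x 70 x 36 mm, near the cage; leave alone.
- jack_block: Loose black jack block, 45 x 60 x 45 mm, near the cage; leave alone.
- screwdriver: Screwdriver lying on the bench to the left; leave alone.
- spool: Grey spool, 54 mm across, 37 mm tall; leave alone.
- flux: Small bottle, 44 mm across, 90 mm tall; leave alone.
Not all that is in view belongs to the job. What is shaped like the card but purple is not meant.

How it is judged (in metres and radians):
On the way, in this order (a step that is already met when the one before it is completed fails the run):
1. the clevis pin's head is pushed home on the fork (value of joint pin above 0.0275 m), for 0.2 s.
2. the tall board is drawn out of its slot, in the fingers (z of card_foot in the frame of cage above 0.07 m and contact force between card and the fingers above 1 N), for 0.2 s.
At the end, for the whole second after the job is handed in: Pin home within 2.5 mm; tall board held still in the fingers, clear of the cage, its centre and lower edge's middle over 12 cm above the bench, leaning 45 +-15 degrees, solder side (+x) up, long edges level within 15 degrees; both shorter boards within 2 cm of their start (value of joint pin above 0.0275 m and height (world z) of each of card_foot, card_center above 0.12 m and angle between card_center's own x axis and vertical between 0.52 and 1.05 rad and angle between card_center's own y axis and vertical between 1.31 and 1.83 rad and angle between card_center's own z axis and vertical between 0.52 and 1.05 rad and contact force between card and the fingers above 1 N and contact force between card and cage below 0.1 N and linear speed of card below 0.03 m/s and angular speed of card below 0.15 rad/s and distance of each of fins_center, caps_center from where it was at the start of the episode below 0.02 m); the arm keeps its last pose, push and grip.
It fails at once if a shorter board is pulled or knocked from its place (distance of any of fins_center, caps_center from where it was at the start of the episode above 0.03 m).
It fails at once if a loose thing on the bench is disturbed by more than 4 cm (distance of any of capacitor, heatsink, jack_block, screwdriver, spool, flux from where it was at the start of the episode above 0.04 m).
It also fails if it takes over 48 s, if anything falls off the work surface, if the arm or the gripper's body presses on something with over 40 N, if the wrist force passes 120 N, or if a joint passes its speed limit or range.

ROBOT

A 6-joint arm with a two-finger parallel gripper is mounted at the origin on the work surface. World frame = base frame: x ahead of the robot, y to its left, z up, the work surface at z = 0. Lengths are in m, angles in degrees, forces in N, time in s.
With the tool pointing down it reaches from about 0.3 to 0.75 m from the base axis. Payload 8.5 kg.
Tool frame: the origin (TCP) lies on the centre line of the jaws, within the pads' length; the fingertips stand 19 mm ahead of it and the grasp point (between the pads) is the TCP (env.tcp_to_tips is the z of the fingertips in the tool frame, in m); z points along the fingers, y is the line along which they close (so a half turn about z gives the same grasp; the last joint's range is limited). The gripper opens to 85 mm and grips with 20 to 120 N. Pads are 22 mm wide; open, the fingers measure 114 mm over their backs; the gripper's body (76 mm by 85 mm) begins 54 mm behind the grasp point. The pads swing forward as they close: fully open they stand 13 mm farther back than shut.
Start: joints at [-76.965, 21.807, 74.336, -0, 83.858, -12.336], TCP at [0.236, -0.497, 0.25] pointing down, gripper open.
Joint ranges: [-178.18, 178.18], [-50.72, 133.34], [12.68, 142.11], [-81.47, 261.47], [9.98, 163.14], [-165.26, 165.26]. Speed limits (degrees/s): [136.94, 136.94, 180, 180, 180, 180].

INTERFACE

Orientations are given as a 3x3 rotation matrix whose columns are the frame's x, y, z axes.
In Python, from rig import env gives the robot as it stands.
- The arm moves only by the tool servo_tool, never from a script. Its argument "steps" is a list of rows, each an object of numbers: "tx", "ty", "tz": the shift along the world's x, y, z in cm; "yaw": the turn about the world's z in degrees; "claw": the finger opening in cm, from 0 to 8.54. In form: [{"tx": .., "ty": .., "tz": .., "yaw": .., "claw": ..}, ...]. A call has 1 to 20 rows; each row shifts and turns the commanded pose from where the row before left it; what a row does not reach is not made up. A row lasts 1/10 s, in which the tool goes at most 50 mm and 8.59 degrees, less where a joint would pass 70% of its speed; a pose out of reach is approached as far as the arm can. A call with a gripper value outside its range is refused whole. The fingers move at their own pace and stop on an object; "newtons" is the grip in N (left out, the last holds). Time passes only in rows, so rows that do not move let the fingers close. It gives the time, the measured TCP pose, the force, the opening and the grip force at its end, in the units of the state.
- env.observe(): the state, without advancing time (a new reading comes with each control period).
- env.get_image(name): name is "scene" or "top"; returns (picture, depth): 480x640x3 uint8, red, green, blue; 480x640 float32, m along the optical axis (not along the pixel's ray), 0 where there is no reading.
- env.camera_model(name): a dict with "fovy" (degrees; the focal length in pixels is half the picture's height over the tangent of half this angle, whatever the lens; pixels are square), "cx", "cy" (the principal point, pixels), "T" (4x4, takes a point from camera to world coordinates). Camera axes: x right, y down, z forward; pixel columns grow to the right and rows downward; lengths in m; the calibration is good to about 2 mm. A picture is of the moment at which its call begins. camera_model takes no time and is no camera call.
- env.close_job(): hands the job in; it is judged then, once.
The state is a dict: "time_s": time; "q": joint angles; "qvel": joint speeds; "joint_efforts": joint torques, N m; "position": TCP position; "tool_rot": TCP orientation; "ft_force": force on the tool from outside, world axes, zero at the start; "wrist_torque": the same for the moment, N m; "grip_width": finger opening in m; "gripper_force": force on a finger pad.
Only numpy, scipy, OpenCV 4.12 (cv2) and the standard library are available. Lean on these libraries where they do the work, as an engineer would, in place of code of your own. Each camera call takes 0.05 s, during which the arm holds its last target. There are 200 camera calls.

## Working session

There is one attempt and no reset: what is moved stays moved. The work goes in short steps, Python scripts to look and compute and a tool call to move; the robot and the scene stay as the last step left them, time stands still between calls to the robot, and variables do not carry over. Pictures are saved under pics/ and viewed, at most 10 in all, crops included, and the job is handed in when it is done.

Besides the shell and the picture viewer there is one more tool, called after "Request:" in YAML: its name, and indented under it one key for each argument. servo_tool: Moves the arm, as the interface text tells. Its arguments: {"type":"object","properties":{"steps":{"type":"array"},"newtons":{"type":"number"}},"required":["steps"]}

```bash
ls; mkdir -p pics; cat > h.py <<'E'
import numpy as np, cv2
from rig import env
def cloud(n):
    im,d=env.get_image(n); m=env.camera_model(n); f=240/np.tan(np.radians(m["fovy"])/2)
    v,u=np.mgrid[0:480,0:640]; P=np.stack([(u-m["cx"])/f*d,(v-m["cy"])/f*d,d],-1)
    T=np.array(m["T"]); W=P@T[:3,:3].T+T[:3,3]; W[d==0]=np.nan
    return im,W
E
python3 - <<'E'
from h import *
print(env.observe()); print([a for a in dir(env) if a[0]!='_'])
for n in("scene","top"):
    im,W=cloud(n); cv2.imwrite(f"pics/{n}0.png",im[...,::-1]); np.save(f"{n}0.npy",W); np.save(f"{n}0i.npy",im); print(env.camera_model(n))
E
```

```text
pics
{'time_s': 0.0, 'q': array([-7.69666867e+01,  2.18413344e+01,  7.43876412e+01, -1.84501355e-04,
        8.38592146e+01, -1.23337337e+01]), 'qvel': array([ 0.03464295, -0.01954945, -0.06592066,  0.01017636, -0.02308618,
       -0.04407042]), 'joint_efforts': array([-1.00928526e-03, -4.48464060e+01, -2.31277120e+01, -2.68344284e-04,
        4.73734035e-03, -1.16209711e-05]), 'position': array([ 0.23557697, -0.49667558,  0.24969155]), 'tool_rot': array([[ 9.03581749e-01,  4.28415569e-01, -3.50237948e-04],
       [ 4.28415589e-01, -9.03580565e-01,  1.49883608e-03],
       [ 3.25656509e-04, -1.50436832e-03, -9.99998815e-01]]), 'ft_force': array([ 0.67908916,  0.24209675, -0.87805051]), 'wrist_torque': array([ 0.04248244, -0.01246759,  0.05180311]), 'gripper_force': 0.0, 'grip_width': 0.08522285801925507}
['MotionError', 'camera_model', 'close_job', 'get_image', 'observe', 'tcp_to_tips']
{'fovy': 48.340924934084434, 'cx': 314.1469669499829, 'cy': 237.4816222542338, 'T': array([[ 0.80010006,  0.453501  , -0.39265346,  0.94729707],
       [ 0.59986205, -0.60741486,  0.52078087, -0.59134242],
       [-0.0023289 , -0.65221471, -0.7580307 ,  0.95419725],
       [ 0.        ,  0.        ,  0.        ,  1.        ]])}
{'fovy': 44.01560279271254, 'cx': 326.45012826791185, 'cy': 258.55372168940045, 'T': array([[-0.00594984, -0.9886224 ,  0.15030088,  0.28613766],
       [-0.99993175,  0.00437064, -0.01083501,  0.02145644],
       [ 0.01005482, -0.15035509, -0.98858093,  1.49454186],
       [ 0.        ,  0.        ,  0.        ,  1.        ]])}
```

View pics/scene0.png

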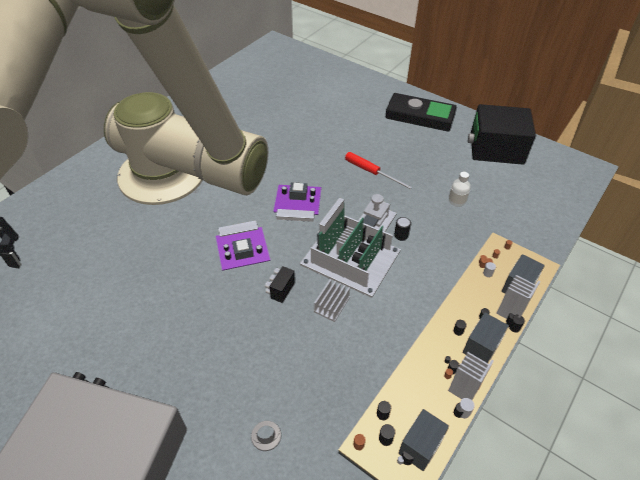

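View pics/top0.png

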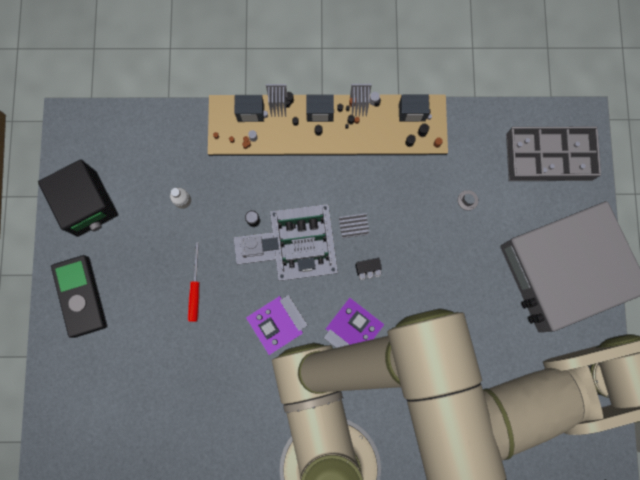

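```bash
python3 - <<'E'
from h import *
i1=np.load("top0i.npy")[195:295,225:385]; i2=np.load("scene0i.npy")[180:300,260:430]
a=cv2.resize(i1,(800,500),interpolation=cv2.INTER_CUBIC); cv2.imwrite("pics/t1.png",a[...,::-1])
a=cv2.resize(i2,(800,565),interpolation=cv2.INTER_CUBIC); cv2.imwrite("pics/s1.png",a[...,::-1])
for n in("top","scene"):
    W=np.load(n+"0.npy"); Q=W.reshape(-1,3); Q=Q[(abs(Q[:,0]-.5)<.13)&(Q[:,1]>-.1)&(Q[:,1]<.25)]
    for lo,hi in((.13,.2),(.115,.13),(.09,.115),(.07,.09),(.053,.068),(.004,.014)):
        q=Q[(Q[:,2]>lo)&(Q[:,2]<hi)]
        if len(q): print(n,lo,len(q),q.mean(0).round(4),np.percentile(q,[2,98],axis=0).round(3).tolist())
    r=Q[Q[:,2]>.12]; 
    if len(r)>20: print(cv2.minAreaRect(r[:,:2].astype(np.float32)*1000))
E
```

```text
top 0.13 65 [0.5044 0.0575 0.132 ] [[0.497, 0.017, 0.13], [0.511, 0.096, 0.136]]
top 0.115 155 [0.5036 0.0573 0.1263] [[0.494, 0.014, 0.119], [0.514, 0.101, 0.13]]
top 0.09 49 [0.5114 0.0795 0.1036] [[0.494, 0.005, 0.09], [0.552, 0.194, 0.114]]
top 0.07 381 [0.5591 0.0959 0.0801] [[0.504, 0.012, 0.07], [0.607, 0.197, 0.089]]
top 0.053 848 [0.5481 0.0712 0.0604] [[0.48, -0.001, 0.053], [0.615, 0.206, 0.067]]
top 0.004 3984 [0.5013 0.0789 0.0079] [[0.373, -0.088, 0.004], [0.626, 0.238, 0.013]]
((504.3536682128906, 57.668357849121094), (13.188187599182129, 88.42301940917969), 7.487699031829834)
scene 0.13 18 [0.5062 0.0532 0.1306] [[0.5, 0.017, 0.13], [0.514, 0.093, 0.132]]
scene 0.115 246 [0.5075 0.054  0.1253] [[0.496, 0.013, 0.116], [0.516, 0.1, 0.13]]
scene 0.09 150 [0.5102 0.0467 0.1042] [[0.501, 0.003, 0.09], [0.516, 0.111, 0.115]]
scene 0.07 622 [0.5501 0.0822 0.0793] [[0.502, 0.008, 0.07], [0.609, 0.195, 0.088]]
scene 0.053 964 [0.5603 0.0618 0.0596] [[0.5, -0.002, 0.053], [0.618, 0.184, 0.067]]
scene 0.004 2325 [0.5222 0.0528 0.0083] [[0.373, -0.095, 0.004], [0.628, 0.227, 0.014]]
((505.5129089355469, 57.45671844482422), (13.868438720703125, 91.46326446533203), 7.1481804847717285)
```

View pics/t1.png

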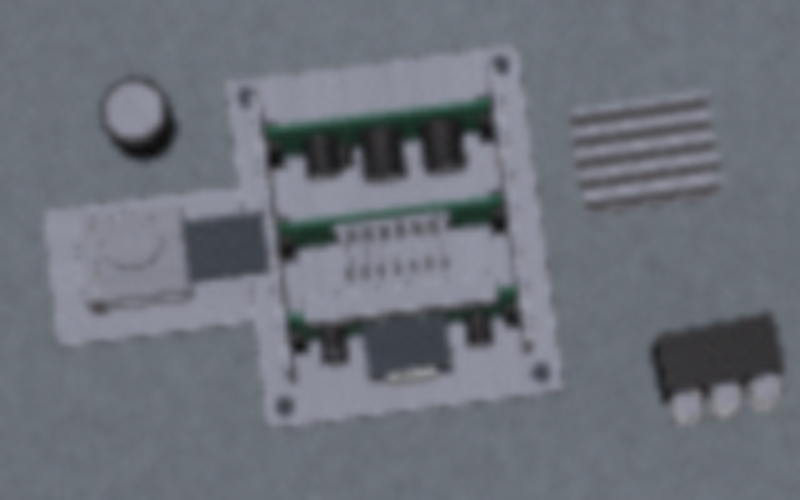

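View pics/s1.png

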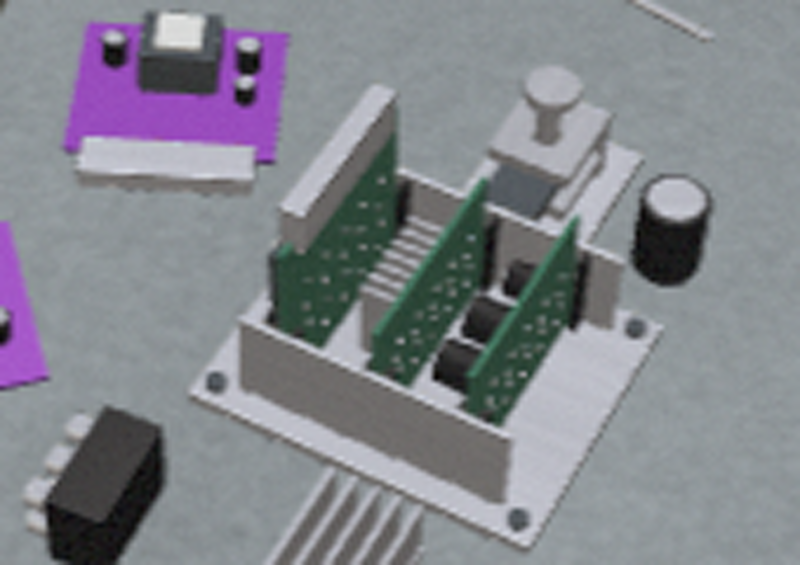

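```bash
python3 - <<'E'
from h import *
for n in("top","scene"):
    Q=np.load(n+"0.npy").reshape(-1,3)
    q=Q[(np.hypot(Q[:,0]-.537,Q[:,1]-.188)<.03)&(Q[:,2]>.066)]
    print(n,len(q),q.mean(0),np.percentile(q,[3,50,97],axis=0).round(3).tolist())
    q=Q[(abs(Q[:,0]-.5)<.06)&(abs(Q[:,1]+.01)<.2)&(Q[:,2]>.095)]
    A=np.c_[q[:,1],q[:,2],np.ones(len(q))]; print(n,np.linalg.lstsq(A,q[:,0],rcond=None)[0])
    q=Q[(Q[:,0]>.25)&(Q[:,0]<.8)&(Q[:,1]<-.2)&(Q[:,1]>-.7)&(Q[:,2]>.02)&(Q[:,2]<.3)]
    if len(q): print(q.min(0),q.max(0))
E
```

```text
top 105 [0.53992923 0.18746127 0.08519296] [[0.528, 0.176, 0.08], [0.54, 0.187, 0.085], [0.552, 0.199, 0.091]]
top [-0.12834887  0.10396219  0.49792433]
[ 0.3243904  -0.69999794  0.02000663] [ 0.79998425 -0.20175109  0.11074344]
scene 107 [0.54231573 0.18635    0.08322785] [[0.53, 0.175, 0.07], [0.543, 0.186, 0.084], [0.554, 0.201, 0.087]]
scene [-0.10005261 -0.16530929  0.5334358 ]
[ 0.32496582 -0.67721133  0.02000117] [ 0.79985864 -0.20065901  0.10646813]
```

Request:
servo_tool:
  steps:
    - {"tz": 5, "claw": 0}
    - {"tz": 5}
    - {"tz": 5}
    - {"tz": 5}
    - {"tz": 5}
    - {"tz": 5}
    - {"tz": 5}
    - {"tz": 5}
    - {"tz": 5}
    - {"tz": 5}

```text
invalid input at $.steps[0]: expected keys tx, ty, tz, yaw, claw
```

Request:
servo_tool:
  steps:
    - {"tx": 0, "ty": 0, "tz": 5, "yaw": 0, "claw": 0}
    - {"tx": 0, "ty": 0, "tz": 5, "yaw": 0, "claw": 0}
    - {"tx": 0, "ty": 0, "tz": 5, "yaw": 0, "claw": 0}
    - {"tx": 0, "ty": 0, "tz": 5, "yaw": 0, "claw": 0}
    - {"tx": 0, "ty": 0, "tz": 5, "yaw": 0, "claw": 0}
    - {"tx": 0, "ty": 0, "tz": 5, "yaw": 0, "claw": 0}
    - {"tx": 0, "ty": 0, "tz": 5, "yaw": 0, "claw": 0}
    - {"tx": 0, "ty": 0, "tz": 5, "yaw": 0, "claw": 0}

```text
time_s: 0.9
position: [0.223, -0.4716, 0.6029]
tool_rot: [[0.904, 0.428, 0.005], [0.428, -0.904, -0.0], [0.004, 0.002, -1.0]]
ft_force: [0.0, -1.0, -0.7]
grip_width: -0.0001
gripper_force: 0.0
```

Request:
servo_tool:
  steps:
    - {"tx": 0, "ty": 0, "tz": 5, "yaw": 0, "claw": 0}
    - {"tx": 0, "ty": 0, "tz": 5, "yaw": 0, "claw": 0}
    - {"tx": 0, "ty": 0, "tz": 5, "yaw": 0, "claw": 0}
    - {"tx": 0, "ty": 0, "tz": 5, "yaw": 0, "claw": 0}

```text
time_s: 1.3
position: [0.1869, -0.394, 0.6705]
tool_rot: [[0.904, 0.427, 0.035], [0.429, -0.901, -0.073], [-0.0, 0.081, -0.997]]
ft_force: [0.4, 1.0, 0.7]
grip_width: -0.0001
gripper_force: 0.0
```

```bash
python3 -c "
from h import *
o=env.observe();print(o['q'].round(1),o['position'],o['tool_rot'].round(3))"
```

```text
[-81.   15.5  12.7   2.4 147.3 -14.3] [ 0.18691478 -0.39400766  0.67049337] [[ 0.904  0.427  0.035]
 [ 0.429 -0.901 -0.073]
 [-0.     0.081 -0.997]]
```

Request:
servo_tool:
  steps:
    - {"tx": 0, "ty": 0, "tz": -5, "yaw": 0, "claw": 0}
    - {"tx": 0, "ty": 0, "tz": -5, "yaw": 0, "claw": 0}
    - {"tx": 0, "ty": 0, "tz": -5, "yaw": 0, "claw": 0}
    - {"tx": 0, "ty": 0, "tz": -5, "yaw": 0, "claw": 0}

```text
time_s: 1.7
position: [0.1875, -0.3959, 0.4895]
tool_rot: [[0.904, 0.427, 0.035], [0.428, -0.901, -0.073], [0.0, 0.081, -0.997]]
ft_force: [-0.4, -1.1, 0.2]
grip_width: -0.0
gripper_force: 0.0
```

```bash
python3 -c "
from h import *
o=env.observe();print(o['q'].round(1),o['position'],o['tool_rot'].round(3))"
```

```text
[-81.    4.4  59.5   1.4 111.6 -15.7] [ 0.18751383 -0.39592218  0.48947035] [[ 0.904  0.427  0.035]
 [ 0.428 -0.901 -0.073]
 [ 0.     0.081 -0.997]]
```

```bash
python3 - <<'E'
from h import *
W=np.load("scene0.npy"); im=np.load("scene0i.npy").astype(int)
Q=W.reshape(-1,3); C=im.reshape(-1,3)
a=np.radians(7.3); ex=np.array([np.cos(a),np.sin(a)]); ey=np.array([-np.sin(a),np.cos(a)])
D=Q[:,:2]-[.505,.0575]; X=D@ex; Y=D@ey
g=(C[:,1]>C[:,0]+15)&(C[:,1]>C[:,2]+5)
for lo,hi in((-.02,.025),(.025,.07),(.07,.12)):
    m=g&(X>lo)&(X<hi)&(abs(Y)<.052)&(Q[:,2]>.02)&(Q[:,2]<.1)
    A=np.c_[Y[m],Q[m,2]-.06,np.ones(m.sum())]
    k=np.ones(m.sum(),bool)
    for _ in range(4):
        p=np.linalg.lstsq(A[k],X[m][k],rcond=None)[0]; r=X[m]-A@p; k=abs(r)<.004
    print(m.sum(),k.sum(),p.round(4),np.percentile(Q[m,2],[2,98]))
    if lo<0:
        for z in np.arange(.03,.1,.01):
            s=m&(abs(Q[:,2]-z)<.005); print(round(z,2),s.sum(),np.median(X[s]).round(4))
# rail top, both cams; pin head rim
for n in("top","scene"):
    q=np.load(n+"0.npy").reshape(-1,3); d=q[:,:2]-[.505,.0575]; x=d@ex; y=d@ey
    m=(abs(x)<.02)&(abs(y)<.05)&(q[:,2]>.122); print(n,m.sum(),np.percentile(x[m],[5,50,95]),np.percentile(y[m],[2,98]),np.median(q[m,2]))
E
```

```text
437 432 [ 0.0051 -0.033   0.0036] [0.02265186 0.09372024]
0.03 51 0.0046
0.04 53 0.0043
0.05 52 0.0039
0.06 66 0.0033
0.07 65 0.0032
0.08 76 0.0028
0.09 53 0.0027
0.1 4 0.0026
378 366 [ 0.0041 -0.0439  0.0513] [0.02216211 0.08452533]
344 321 [ 0.0043 -0.0421  0.0993] [0.02225247 0.08529044]
top 201 [-0.00644656 -0.00088865  0.00491286] [-0.04262052  0.04306202] 0.12872195731558955
scene 211 [-0.00538994  0.00126271  0.00642069] [-0.04354349  0.04329943] 0.12777597314678524
```

Request:
servo_tool:
  steps:
    - {"tx": 2.5, "ty": 4.2, "tz": -1, "yaw": 5, "claw": 0}
    - {"tx": 2.5, "ty": 4.2, "tz": -1, "yaw": 5, "claw": 0}
    - {"tx": 2.5, "ty": 4.2, "tz": -1, "yaw": 5, "claw": 0}
    - {"tx": 2.5, "ty": 4.2, "tz": -1, "yaw": 5, "claw": 0}
    - {"tx": 2.5, "ty": 4.2, "tz": -1, "yaw": 5, "claw": 0}
    - {"tx": 2.5, "ty": 4.2, "tz": -1, "yaw": 5, "claw": 0}
    - {"tx": 2.5, "ty": 4.2, "tz": -1, "yaw": 5, "claw": 0}
    - {"tx": 2.5, "ty": 4.2, "tz": -1, "yaw": 5, "claw": 0}
    - {"tx": 2.5, "ty": 4.2, "tz": -1, "yaw": 5, "claw": 0}
    - {"tx": 2.5, "ty": 4.2, "tz": -1, "yaw": 5, "claw": 0}
    - {"tx": 2.5, "ty": 4.2, "tz": -1, "yaw": 5, "claw": 0}
    - {"tx": 2.5, "ty": 4.2, "tz": -1, "yaw": 5, "claw": 0}
    - {"tx": 2.5, "ty": 4.2, "tz": -1, "yaw": 5, "claw": 0}
    - {"tx": 2.5, "ty": 4, "tz": -1, "yaw": 6.7, "claw": 0}
    - {"tx": 0, "ty": 0, "tz": 0, "yaw": 0, "claw": 0}
    - {"tx": 0, "ty": 0, "tz": 0, "yaw": 0, "claw": 0}

```text
time_s: 3.3
position: [0.5377, 0.1897, 0.3506]
tool_rot: [[-0.124, 0.989, 0.078], [0.992, 0.123, 0.01], [0.0, 0.079, -0.997]]
ft_force: [-0.6, -0.1, 0.3]
grip_width: 0.0001
gripper_force: 0.0
```

Request:
servo_tool:
  steps:
    - {"tx": 0, "ty": -0.2, "tz": -4.5, "yaw": 0, "claw": 0}
    - {"tx": 0, "ty": 0, "tz": -4.5, "yaw": 0, "claw": 0}
    - {"tx": 0, "ty": 0, "tz": -4.5, "yaw": 0, "claw": 0}
    - {"tx": 0, "ty": 0, "tz": -4.5, "yaw": 0, "claw": 0}
    - {"tx": 0, "ty": 0, "tz": -3.5, "yaw": 0, "claw": 0}
    - {"tx": 0, "ty": 0, "tz": -1.5, "yaw": 0, "claw": 0}
    - {"tx": 0, "ty": 0, "tz": -0.5, "yaw": 0, "claw": 0}
    - {"tx": 0, "ty": 0, "tz": 0, "yaw": 0, "claw": 0}
    - {"tx": 0, "ty": 0, "tz": -0.5, "yaw": 0, "claw": 0}
    - {"tx": 0, "ty": 0, "tz": -0.5, "yaw": 0, "claw": 0}
    - {"tx": 0, "ty": 0, "tz": -0.5, "yaw": 0, "claw": 0}
    - {"tx": 0, "ty": 0, "tz": -0.5, "yaw": 0, "claw": 0}

```text
time_s: 4.5
position: [0.538, 0.1872, 0.0972]
tool_rot: [[-0.123, 0.989, 0.082], [0.992, 0.123, 0.01], [0.0, 0.082, -0.997]]
ft_force: [-1.1, -0.6, 5.8]
grip_width: -0.0002
gripper_force: 3.2
```

Contact is showing at the pin's friction level; keep pressing down.

Request:
servo_tool:
  steps:
    - {"tx": 0, "ty": 0, "tz": -0.5, "yaw": 0, "claw": 0}
    - {"tx": 0, "ty": 0, "tz": -0.5, "yaw": 0, "claw": 0}
    - {"tx": 0, "ty": 0, "tz": -0.5, "yaw": 0, "claw": 0}
    - {"tx": 0, "ty": 0, "tz": -0.4, "yaw": 0, "claw": 0}
    - {"tx": 0, "ty": 0, "tz": -0.2, "yaw": 0, "claw": 0}
    - {"tx": 0, "ty": 0, "tz": 0, "yaw": 0, "claw": 0}

```text
time_s: 5.1
position: [0.538, 0.1872, 0.0771]
tool_rot: [[-0.123, 0.989, 0.082], [0.992, 0.123, 0.01], [0.0, 0.083, -0.997]]
ft_force: [-3.3, -1.4, 12.3]
grip_width: -0.0002
gripper_force: 6.7
```

Request:
servo_tool:
  steps:
    - {"tx": 0, "ty": 0, "tz": -0.2, "yaw": 0, "claw": 0}
    - {"tx": 0, "ty": 0, "tz": -0.1, "yaw": 0, "claw": 0}
    - {"tx": 0, "ty": 0, "tz": 0, "yaw": 0, "claw": 0}
    - {"tx": 0, "ty": 0, "tz": 0, "yaw": 0, "claw": 0}

```text
time_s: 5.5
position: [0.5381, 0.1872, 0.0768]
tool_rot: [[-0.124, 0.989, 0.085], [0.992, 0.123, 0.01], [-0.0, 0.085, -0.996]]
ft_force: [-13.5, -3.3, 37.3]
grip_width: -0.0002
gripper_force: 19.0
```

Request:
servo_tool:
  steps:
    - {"tx": 0, "ty": 0, "tz": 4, "yaw": 0, "claw": 4.5}
    - {"tx": 0, "ty": 0, "tz": 4, "yaw": 0, "claw": 4.5}
    - {"tx": 0, "ty": 0, "tz": 4, "yaw": 0, "claw": 4.5}
    - {"tx": -1.1, "ty": -4.3, "tz": 0, "yaw": 0, "claw": 4.5}
    - {"tx": -1.1, "ty": -4.3, "tz": 0, "yaw": 0, "claw": 4.5}
    - {"tx": -1.1, "ty": -4.4, "tz": 0, "yaw": 0, "claw": 4.5}
    - {"tx": 0, "ty": 0, "tz": -2, "yaw": 0, "claw": 4.5}
    - {"tx": 0, "ty": 0, "tz": 0, "yaw": 0, "claw": 4.5}
    - {"tx": 0, "ty": 0, "tz": 0, "yaw": 0, "claw": 4.5}

```text
time_s: 6.4
position: [0.5048, 0.0575, 0.1728]
tool_rot: [[-0.123, 0.989, 0.08], [0.992, 0.123, 0.011], [0.001, 0.081, -0.997]]
ft_force: [-0.4, 0.8, 0.7]
grip_width: 0.0451
gripper_force: 0.0
```

```bash
python3 - <<'E'
from h import *
im,W=cloud("scene"); a=cv2.resize(im[130:300,230:430],(800,600),interpolation=cv2.INTER_CUBIC); cv2.imwrite("pics/s2.png",a[...,::-1])
print(env.observe()["position"])
E
```

```text
[0.50501153 0.05782785 0.17315495]
```

View pics/s2.png

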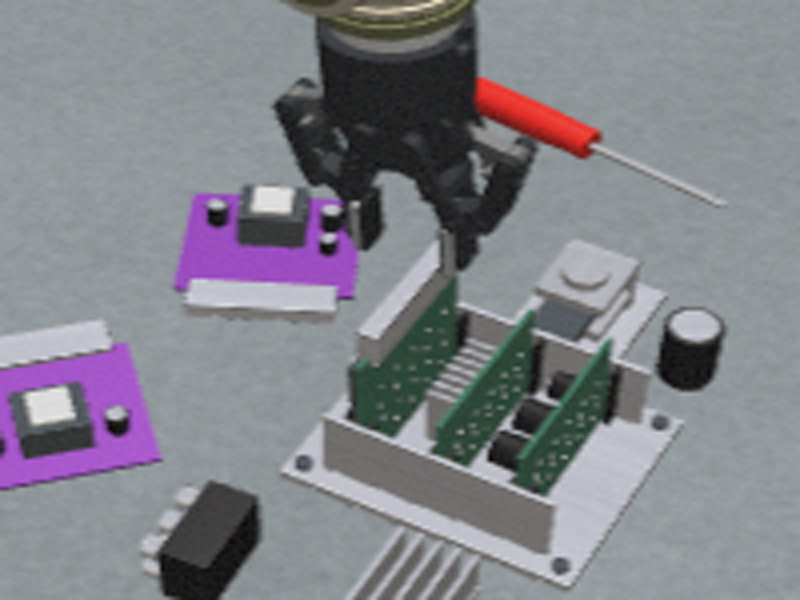

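The pin head sits flat on the fork (585,275), and the open fingers straddle the rail from above (jaws at about 365 and 450,250). Now I'll descend and grip.

Request:
servo_tool:
  steps:
    - {"tx": 0, "ty": 0, "tz": -2, "yaw": 0, "claw": 4.5}
    - {"tx": 0, "ty": 0, "tz": -2, "yaw": 0, "claw": 4.5}
    - {"tx": 0, "ty": 0, "tz": -1.2, "yaw": 0, "claw": 4.5}
    - {"tx": 0, "ty": 0, "tz": -0.5, "yaw": 0, "claw": 4.5}
    - {"tx": 0, "ty": 0, "tz": 0, "yaw": 0, "claw": 4.5}
    - {"tx": 0, "ty": 0, "tz": 0, "yaw": 0, "claw": 1}
    - {"tx": 0, "ty": 0, "tz": 0, "yaw": 0, "claw": 0.5}
    - {"tx": 0, "ty": 0, "tz": 0, "yaw": 0, "claw": 0.5}
    - {"tx": 0, "ty": 0, "tz": 0, "yaw": 0, "claw": 0.5}
    - {"tx": 0, "ty": 0, "tz": 0, "yaw": 0, "claw": 0.5}
  newtons: 60

```text
time_s: 7.45
position: [0.504, 0.0572, 0.1164]
tool_rot: [[-0.123, 0.989, 0.079], [0.992, 0.123, 0.01], [0.0, 0.08, -0.997]]
ft_force: [-5.0, -0.4, 6.8]
grip_width: 0.011
gripper_force: 58.3
```

Request:
servo_tool:
  steps:
    - {"tx": 0, "ty": 0, "tz": 0.5, "yaw": 0, "claw": 0.5}
    - {"tx": 0, "ty": 0, "tz": 1, "yaw": 0, "claw": 0.5}
    - {"tx": 0, "ty": 0, "tz": 1, "yaw": 0, "claw": 0.5}
    - {"tx": 0, "ty": 0, "tz": 1, "yaw": 0, "claw": 0.5}
    - {"tx": 0, "ty": 0, "tz": 1, "yaw": 0, "claw": 0.5}
    - {"tx": 0, "ty": 0, "tz": 1, "yaw": 0, "claw": 0.5}
    - {"tx": 0, "ty": 0, "tz": 1, "yaw": 0, "claw": 0.5}
    - {"tx": 0, "ty": 0, "tz": 1, "yaw": 0, "claw": 0.5}
    - {"tx": 0, "ty": 0, "tz": 1, "yaw": 0, "claw": 0.5}
    - {"tx": 0, "ty": 0, "tz": 1, "yaw": 0, "claw": 0.5}
    - {"tx": 0, "ty": 0, "tz": 1, "yaw": 0, "claw": 0.5}
    - {"tx": 0, "ty": 0, "tz": 1, "yaw": 0, "claw": 0.5}
    - {"tx": 0, "ty": 0, "tz": 2, "yaw": 0, "claw": 0.5}
    - {"tx": 0, "ty": 0, "tz": 2, "yaw": 0, "claw": 0.5}
    - {"tx": 0, "ty": 0, "tz": 2, "yaw": 0, "claw": 0.5}
    - {"tx": 0, "ty": 0, "tz": 2, "yaw": 0, "claw": 0.5}
    - {"tx": 0, "ty": 0, "tz": 2, "yaw": 0, "claw": 0.5}
    - {"tx": 0, "ty": 0, "tz": 2, "yaw": 0, "claw": 0.5}

```text
time_s: 9.25
position: [0.5044, 0.0572, 0.3519]
tool_rot: [[-0.123, 0.989, 0.08], [0.992, 0.122, 0.01], [0.001, 0.081, -0.997]]
ft_force: [-0.4, -0.3, -2.0]
grip_width: 0.0116
gripper_force: 58.7
```

```bash
python3 - <<'E'
from h import *
im,W=cloud("scene"); cv2.imwrite("pics/s3.png",im[60:420,150:550][...,::-1])
E
```

```text
(no output)
```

View pics/s3.png

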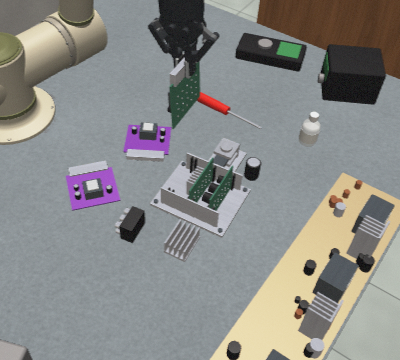

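The tall board hangs in the fingers (185,95 in the crop), both shorter boards are still in the cage. Now I'll press outward against the reach limit to lean the tool.

Request:
servo_tool:
  steps:
    - {"tx": 3, "ty": 0.4, "tz": 1, "yaw": 0, "claw": 0.5}
    - {"tx": 3, "ty": 0.4, "tz": 1, "yaw": 0, "claw": 0.5}
    - {"tx": 3, "ty": 0.4, "tz": 1, "yaw": 0, "claw": 0.5}
    - {"tx": 3, "ty": 0.4, "tz": 1, "yaw": 0, "claw": 0.5}
    - {"tx": 3, "ty": 0.4, "tz": 0, "yaw": 0, "claw": 0.5}
    - {"tx": 3, "ty": 0.4, "tz": 0, "yaw": 0, "claw": 0.5}
    - {"tx": 3, "ty": 0.4, "tz": 0, "yaw": 0, "claw": 0.5}
    - {"tx": 3, "ty": 0.4, "tz": 0, "yaw": 0, "claw": 0.5}
    - {"tx": 3, "ty": 0.4, "tz": 0, "yaw": 0, "claw": 0.5}
    - {"tx": 3, "ty": 0.4, "tz": 0, "yaw": 0, "claw": 0.5}
    - {"tx": 3, "ty": 0.4, "tz": 0, "yaw": 0, "claw": 0.5}
    - {"tx": 3, "ty": 0.4, "tz": 0, "yaw": 0, "claw": 0.5}

```text
time_s: 10.5
position: [0.7876, 0.0959, 0.3405]
tool_rot: [[-0.123, 0.983, 0.134], [0.992, 0.122, 0.017], [0.001, 0.135, -0.991]]
ft_force: [-0.9, -0.0, -1.8]
grip_width: 0.0109
gripper_force: 61.0
```

```bash
python3 -c "
from h import *
o=env.observe();print(o['q'].round(1),o['position'],o['tool_rot'].round(3))"
```

```text
[ -2.   47.5  12.8   1.3 112.   -8.4] [0.78756664 0.09589295 0.34048701] [[-0.123  0.983  0.134]
 [ 0.992  0.122  0.017]
 [ 0.001  0.135 -0.991]]
```

Request:
servo_tool:
  steps:
    - {"tx": 4, "ty": 0.5, "tz": 1.5, "yaw": 0, "claw": 0.5}
    - {"tx": 4, "ty": 0.5, "tz": 1.5, "yaw": 0, "claw": 0.5}
    - {"tx": 4, "ty": 0.5, "tz": 1.5, "yaw": 0, "claw": 0.5}
    - {"tx": 4, "ty": 0.5, "tz": 1.5, "yaw": 0, "claw": 0.5}
    - {"tx": 4, "ty": 0.5, "tz": 1.5, "yaw": 0, "claw": 0.5}
    - {"tx": 4, "ty": 0.5, "tz": 1.5, "yaw": 0, "claw": 0.5}

```text
time_s: 11.1
position: [0.8348, 0.1024, 0.3227]
tool_rot: [[-0.123, 0.954, 0.274], [0.992, 0.118, 0.034], [0.0, 0.276, -0.961]]
ft_force: [-0.2, -0.6, -2.2]
grip_width: 0.0114
gripper_force: 61.1
```

```bash
python3 -c "
from h import *
o=env.observe();print(o['q'].round(1),o['position'],o['tool_rot'].round(3))"
```

```text
[ -1.7  49.4  12.7   2.5 102.   -7.9] [0.83484494 0.10236662 0.32274757] [[-0.123  0.954  0.274]
 [ 0.992  0.118  0.034]
 [ 0.     0.276 -0.961]]
```

Request:
servo_tool:
  steps:
    - {"tx": 4, "ty": 0.5, "tz": 3, "yaw": 0, "claw": 0.5}
    - {"tx": 4, "ty": 0.5, "tz": 3, "yaw": 0, "claw": 0.5}
    - {"tx": 4, "ty": 0.5, "tz": 3, "yaw": 0, "claw": 0.5}
    - {"tx": 4, "ty": 0.5, "tz": 3, "yaw": 0, "claw": 0.5}
    - {"tx": 4, "ty": 0.5, "tz": 3, "yaw": 0, "claw": 0.5}
    - {"tx": 4, "ty": 0.5, "tz": 3, "yaw": 0, "claw": 0.5}
    - {"tx": 4, "ty": 0.5, "tz": 3, "yaw": 0, "claw": 0.5}
    - {"tx": 4, "ty": 0.5, "tz": 3, "yaw": 0, "claw": 0.5}

```text
time_s: 11.9
position: [0.8588, 0.1059, 0.3871]
tool_rot: [[-0.123, 0.868, 0.481], [0.992, 0.107, 0.06], [0.0, 0.484, -0.875]]
ft_force: [-0.2, 0.8, -2.1]
grip_width: 0.0113
gripper_force: 61.2
```

Request:
servo_tool:
  steps:
    - {"tx": 4, "ty": 0.5, "tz": 3, "yaw": 0, "claw": 0.5}
    - {"tx": 4, "ty": 0.5, "tz": 3, "yaw": 0, "claw": 0.5}
    - {"tx": 4, "ty": 0.5, "tz": 3, "yaw": 0, "claw": 0.5}
    - {"tx": 4, "ty": 0.5, "tz": 3, "yaw": 0, "claw": 0.5}
    - {"tx": 4, "ty": 0.5, "tz": 3, "yaw": 0, "claw": 0.5}
    - {"tx": 4, "ty": 0.5, "tz": 3, "yaw": 0, "claw": 0.5}
    - {"tx": 4, "ty": 0.5, "tz": 3, "yaw": 0, "claw": 0.5}

```text
time_s: 12.6
position: [0.8857, 0.1097, 0.4329]
tool_rot: [[-0.123, 0.756, 0.643], [0.992, 0.093, 0.08], [0.0, 0.648, -0.761]]
ft_force: [0.3, -1.2, -1.6]
grip_width: 0.0108
gripper_force: 61.2
```

Request:
servo_tool:
  steps:
    - {"tx": 4, "ty": 0.5, "tz": 3, "yaw": 0, "claw": 0.5}
    - {"tx": 4, "ty": 0.5, "tz": 3, "yaw": 0, "claw": 0.5}
    - {"tx": 4, "ty": 0.5, "tz": 3, "yaw": 0, "claw": 0.5}
    - {"tx": -2, "ty": -0.3, "tz": 0, "yaw": 0, "claw": 0.5}
    - {"tx": -3, "ty": -0.4, "tz": 0, "yaw": 0, "claw": 0.5}
    - {"tx": -3, "ty": -0.4, "tz": 0, "yaw": 0, "claw": 0.5}
    - {"tx": -3, "ty": -0.4, "tz": 0, "yaw": 0, "claw": 0.5}
    - {"tx": -2, "ty": -0.3, "tz": 0, "yaw": 0, "claw": 0.5}
    - {"tx": 0, "ty": 0, "tz": 0, "yaw": 0, "claw": 0.5}
    - {"tx": 0, "ty": 0, "tz": 0, "yaw": 0, "claw": 0.5}
    - {"tx": 0, "ty": 0, "tz": 0, "yaw": 0, "claw": 0.5}
    - {"tx": 0, "ty": 0, "tz": 0, "yaw": 0, "claw": 0.5}
    - {"tx": 0, "ty": 0, "tz": 0, "yaw": 0, "claw": 0.5}
    - {"tx": 0, "ty": 0, "tz": 0, "yaw": 0, "claw": 0.5}

```text
time_s: 14.0
position: [0.7678, 0.0933, 0.4499]
tool_rot: [[-0.123, 0.7, 0.703], [0.992, 0.087, 0.087], [0.0, 0.708, -0.706]]
ft_force: [0.2, -0.1, -1.6]
grip_width: 0.0114
gripper_force: 61.3
```

```bash
python3 - <<'E'
from h import *
o=env.observe();print(o['q'].round(1),o['qvel'].round(2))
im,W=cloud("scene"); cv2.imwrite("pics/s4.png",im[:420,100:600][...,::-1])
E
```

```text
[ -4.3  25.   48.4   9.1  62.4 -12.3] [-0.03 -0.34  0.11  0.05 -0.04 -0.03]
```

View pics/s4.png

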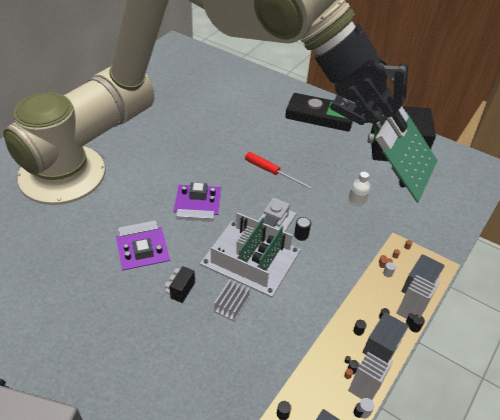

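The board is held at about 45° with its solder side up (410,160), the arm is still, and the cage and loose items are unmoved. I'm handing it in.

```bash
python3 -c "
from rig import env
print(env.close_job())"
```

```text
the job is handed in; nothing more can be done
None
```

The job is handed in; no verdict came back. By the last readings and picture, the pin is home on the fork, the tall board is held still at about 45° (solder side up, rail level, lowest point over 30 cm up), and the shorter boards and loose items look undisturbed.

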